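Rock the pendulum gauge on the ball stud

TASK

Swing the orange latch of the blue nest shut until it rests in its catch, so that the stud block is locked in. Then pick up the yellow pendulum gauge by its black grip, seat the notch in its underside on the brass ball of the stud, and rock it there until the hanging black pointer settles on the red mark. Finish while still gripping the gauge, keeping it lightly pressed on the ball with the pointer still on the mark, and leave the tin, the wrench and the bearing ring alone.

Things in the scene. Friction and masses are not known exactly. Their poses are not given: they have to be found in the camera images.
- nest: Blue steel nest fixed to the bench. Origin on the bench; base plate 12 mm thick spans x -82 to +44, y -65 to +65 mm, low rims up to z 28 mm box in the stud block. Its x axis is parallel to the latch's hinge pin. The latch lies along x = -50 mm: hinge at y = +45, catch at y = -50 mm (two cheeks 19 mm apart, tops at z 42 mm, a seat between them).
- latch (a joint): Orange strap, 15 mm wide, 6 mm thick, with a black round cross bar (14 mm diameter, 34 mm long, parallel to the hinge pin) at its free end, 125 mm from the pin. 0 = shut, level, in the catch; grows as it swings up; pi/2 upright; stop at 2.0. Starts at 1.45 to 1.9. The stiff hinge (0.13 N m, 1 to 2 N at the bar) keeps it where it is left: bring it all the way down.
- latch_hinge (a point): Point on the axis of the latch's hinge pin: in the nest's frame x -50, y +45, z 31 mm. The pin is parallel to the nest's x axis.
- latch_bar (a point): Centre of the black cross bar at the latch's free end; with the latch shut it is at x -50, y -80, z 31 mm in the nest's frame, outside the base plate and beyond the catch, free from above.
- stud_block: Loose dark steel block (0.9 kg) lying in the nest with 1 to 2 mm play: square part 58 x 58 x 30 mm, and a toe 14 mm high under the latch line (x -71 to -29 mm). Origin under the middle of the square part, axes parallel to the nest's. A slightly leaning steel stud, 12 mm thick, rises from it with a brass ball on top.
- stud_ball (a point): Centre of the brass ball (diameter 20 mm) on the stud: 6 mm in x, 9 mm in y and 76 mm above the block's underside (46 mm above the block's top, about 88 mm above the bench).
- gauge: Yellow open frame, 0.5 kg, upright on the bench: 100 mm wide (y), 24 thick (x), 144 high; two feet 50 (x) x 24 x 8 mm at y +-38. Origin mid underside; z up, x normal to the dial. A 90-degree V notch along x in the underside at y = 0 (apex 14 mm up, 28 wide at the bottom, 24 long): with the ball fully seated in it the ball's centre is at the gauge's origin, whatever the tilt about x.
- gauge_grip (a point): Centre of the black rubber grip block on top of the gauge, 126 mm above the gauge's underside: 20 mm thick in the gauge's x (pinch it this way), 44 mm wide in y, 36 mm high (108 to 144 mm above the underside).
- gauge_pivot (a point): Axis of the pointer, 92 mm above the gauge's underside, parallel to the gauge's x axis.
- pointer (a joint): Black pendulum pointer hanging from the pivot inside the frame, rad: 0 = straight down the frame, positive = tip towards the gauge's +y; stops +-0.65. Hangs plumb once its swinging (about 2 per second) has died away in 2 to 3 s: with the gauge's x axis level, tilting the gauge by an angle about its own x axis makes it read minus that angle.
- mark (a joint): Where the red mark is set on the gauge's white and grey scale, in radians about the same pivot and with the same sign as the pointer; it does not move during the job. The pointer is on the mark when the two values are equal.
- pointer_tip (a point): Tip of the black pointer, 50 mm from the pivot.
- mark_tip (a point): Inner end of the red mark (5 mm wide), 50 mm from the pivot, where the pointer's tip must settle.
- tin: Closed tin with a green band, 60 mm diameter, 70 mm high; origin under its centre. Bystander, to be left alone.
- wrench: Steel wrench, 180 mm long along its own x, lying flat. Bystander, to be left alone.
- bearing: Steel bearing ring, 48 mm outside diameter, 16 mm high; origin under its centre. Bystander, to be left alone.
Mind the look-alikes: they are no part of the job. Several things have the shape of the stud_block; the one meant has the colours described above.

How it is judged (in metres and radians):
On the way, in this order (a step that is already met when the one before it is completed fails the run):
1. the latch is shut, resting in its catch (value of joint latch below 0.06 rad), for 0.2 s.
2. the gripped gauge is seated on the ball of the stud (distance between gauge and stud_ball below 0.005 m and contact force between gauge and stud_block above 0.15 N and contact force between the fingers and gauge above 2 N), for 0.2 s.
At the end, for the whole second after the job is handed in: Latch shut (under 0.06 rad); gripped gauge bears on the stud block (0.15 to 30 N), origin within 5 mm of the ball centre, clear of the nest, over 70 mm above the bench and still; pointer settled (under 0.5 rad/s), tip within 3.5 mm of the mark tip; all held for the last second (all of step 2 and distance between pointer_tip and mark_tip below 0.0035 m and velocity of joint pointer between -0.5 and 0.5 rad/s and angular speed of gauge below 0.5 rad/s and contact force between gauge and stud_block below 30 N and value of joint latch below 0.06 rad and height (world z) of gauge above 0.07 m and contact force between gauge and nest below 0.2 N); the arm keeps its last pose, push and grip.
It fails at once if the tin is knocked or moved by more than 20 mm (distance of tin from where it was at the start of the episode above 0.02 m).
It fails at once if the wrench is knocked or moved by more than 20 mm (distance of wrench from where it was at the start of the episode above 0.02 m).
It fails at once if the bearing is knocked or moved by more than 20 mm (distance of bearing from where it was at the start of the episode above 0.02 m).
It fails at once if the stud block is dragged out of its nest (distance of stud_block from where it was at the start of the episode above 0.012 m).
It also fails if it takes over 72 s, if anything falls off the work surface, if the arm or the gripper's body presses on something with over 40 N, if the wrist force passes 120 N, or if a joint passes its speed limit or range.

ROBOT

A 6-joint arm with a two-finger parallel gripper is mounted at the origin on the work surface. World frame = base frame: x ahead of the robot, y to its left, z up, the work surface at z = 0. Lengths are in mm, angles in rad, forces in N, time in s.
With the tool pointing down it reaches from about 300 to 775 mm from the base axis. Payload 14.6 kg.
Tool frame: the origin (TCP) lies midway between the tips of the shut fingers; the grasp point (between the pads) lies 19 mm behind it; z points along the fingers, y is the line along which they close (so a half turn about z gives the same grasp; the last joint's range is limited). The gripper opens to 94 mm and grips with 3 to 60 N. Pads are 16 mm wide; open, the fingers measure 119 mm over their backs; the gripper's body (75 mm by 177 mm) begins 78 mm behind the grasp point.
Start: joints at [-1.24, 0.3, 1.521, -0, 1.321, -0.067], TCP at [213.057, -507.046, 205.446] pointing down, gripper open.
Joint ranges: [-3.03, 3.03], [-0.79, 2.21], [0.23, 2.52], [-1.04, 4.18], [0, 3.07], [-2.55, 2.55]. Speed limits (rad/s): [2.22, 2.22, 2.57, 3.14, 3.14, 3.14].

INTERFACE

Orientations are given as a unit quaternion [w, x, y, z].
In Python, from bench import robot gives the robot as it stands.
- The arm moves only by the shell command python3 -m creep 'ROWS' [FORCE]. ROWS is JSON, a list of rows, each an object with "xyz": the shift along the world's x, y, z in mm, a list of three; "rotation": the turn, a rotation vector about the world's x, y, z in rad, a list of three; "grip": the finger opening in mm, from 0 to 94. In form: [{"xyz": [dx, dy, dz], "rotation": [rx, ry, rz], "grip": grip}, ...]. A call has exactly 10 rows; each row shifts and turns the commanded pose from where the row before left it; what a row does not reach is not made up. A row lasts 1/8 s, in which the tool goes at most 62.5 mm and 10.7 degrees, less where a joint would pass 70% of its speed; a pose out of reach is approached as far as the arm can. A call with a gripper value outside its range is refused whole. The fingers move at their own pace and stop on an object; FORCE is the grip in N (left out, the last holds). Time passes only in rows, so rows that do not move let the fingers close, or fill a call up. It gives the time, the measured TCP pose, the force, the opening and the grip force at its end, in the units of the state.
- robot.sense(): the state, without advancing time (a new reading comes with each control period).
- robot.capture(name): name is "scene" or "top" or "wrist"; returns a dict with "frame" (420x560x3 uint8, blue, green, red), "camera_matrix" (3x3 intrinsics, pixels), "pose" (4x4, takes a point from camera to world coordinates). Camera axes: x right, y up, looking along -z (the intrinsics and any distortion apply to the point x, -y, -z); pixel columns grow to the right and rows downward; lengths in mm; the calibration is good to about 2 mm. A picture is of the moment at which its call begins. There is no depth.
- robot.finish_job(): hands the job in; it is judged then, once.
The state is a dict: "t": time; "q": joint angles; "dq": joint speeds; "tau": joint torques, N m; "tool_pos": TCP position; "tcp_rot": TCP orientation; "wrist_force": force on the tool from outside, world axes, zero at the start; "torque": the same for the moment, N m; "finger_gap": finger opening in mm; "gripper_force": force on a finger pad.
Only numpy, scipy, OpenCV 4.12 (cv2) and the standard library are available. Lean on these libraries where they do the work, as an engineer would, in place of code of your own. Each camera call takes 0.05 s, during which the arm holds its last target. There are 200 camera calls.

## Working session

There is one attempt and no reset: what is moved stays moved. The work goes in short steps, Python scripts to look and compute and a shell command to move; the robot and the scene stay as the last step left them, time stands still between calls to the robot, and variables do not carry over. Pictures are saved under pics/ and viewed, at most 10 in all, crops included, and the job is handed in when it is done.

```bash
ls; mkdir -p pics; python3 - <<'E'
from bench import robot
import cv2,pickle
d={}
for n in("scene","top","wrist"):
    c=robot.capture(n);d[n]=c;cv2.imwrite(f"pics/{n}0.png",c["frame"]);print(n,c["camera_matrix"],c["pose"],[k for k in c])
pickle.dump(d,open("c0.pkl","wb"))
print(robot.sense())
E
```

```text
pics
scene [[413.09187184   0.         272.54912943]
 [  0.         413.09187184 217.17748526]
 [  0.           0.           1.        ]] [[ 5.62341981e-01 -5.43409975e-01  6.23279308e-01  1.10345563e+03]
 [ 8.26875358e-01  3.63179211e-01 -4.29392597e-01 -3.35413605e+02]
 [ 6.97413320e-03  7.56839785e-01  6.53563234e-01  6.61209842e+02]
 [ 0.00000000e+00  0.00000000e+00  0.00000000e+00  1.00000000e+00]] ['frame', 'camera_matrix', 'pose']
top [[434.36194389   0.         278.9197459 ]
 [  0.         434.36194389 211.22634723]
 [  0.           0.           1.        ]] [[ 1.59003175e-02  9.85449999e-01 -1.69220208e-01  4.16483195e+02]
 [-9.99842061e-01  1.70142913e-02  5.13489014e-03  4.22816912e+01]
 [ 7.93933940e-03  1.69111835e-01  9.85564891e-01  9.95772134e+02]
 [ 0.00000000e+00  0.00000000e+00  0.00000000e+00  1.00000000e+00]] ['frame', 'camera_matrix', 'pose']
wrist [[351.80858698   0.         284.08798525]
 [  0.         351.80858698 213.71504691]
 [  0.           0.           1.        ]] [[ 3.87942581e-01  8.95025825e-01  2.20066642e-01  2.75277935e+02]
 [-9.21681739e-01  3.77
[... 199 characters left out ...]
trix', 'pose']
{'t': 0.15, 'q': array([-1.23959398e+00,  3.00370496e-01,  1.52142126e+00, -1.78280966e-05,
        1.32071062e+00, -6.65758637e-02]), 'dq': array([ 0.00037673, -0.00211911, -0.00095105, -0.00164802, -0.00033084,
       -0.00218816]), 'tau': array([ 2.38509128e-03, -5.31950927e+01, -3.52819741e+01,  7.09552900e-02,
        2.36428622e-02, -7.86669921e-05]), 'tool_pos': array([ 212.99488332, -506.86877491,  205.00912922]), 'tcp_rot': array([-4.49747041e-04,  9.80286136e-01,  1.97582604e-01, -6.85690858e-05]), 'wrist_force': array([0.20947782, 0.57253241, 0.07133769]), 'torque': array([ 0.04822188,  0.03093937, -0.01936625]), 'gripper_force': 0.0, 'finger_gap': 94.1876795550662}
```

View pics/scene0.png

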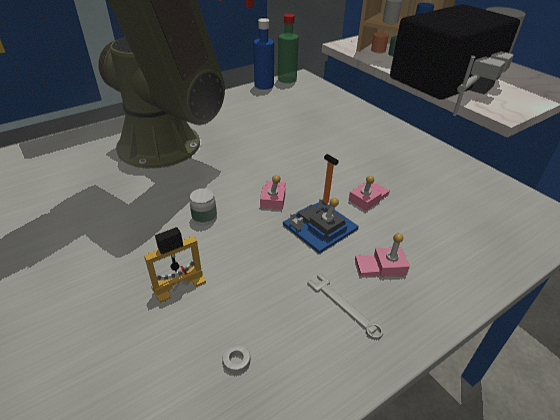

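View pics/top0.png

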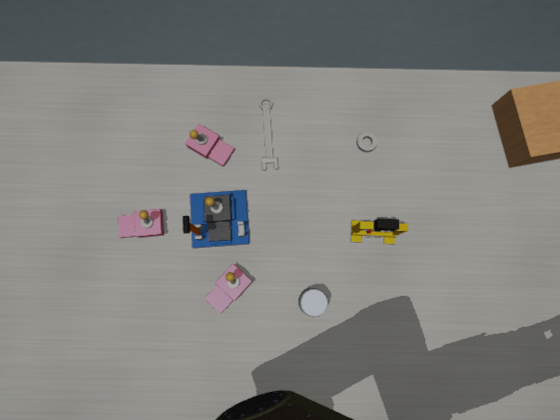

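The stud block could be confused with four objects in the top view: the dark block in the blue nest (217,208), and three pink blocks at (203,140), (147,222) and (233,283). I choose the dark steel one in the blue nest with the orange latch. The gauge is at top (378,230), with its grip at scene (170,240). Next I measure and check with a close crop.

```bash
cat > h.py <<'E'
import numpy as np,cv2
def ray(c,p):
    K=c["camera_matrix"];P=c["pose"]
    d=np.array([(p[0]-K[0,2])/K[0,0],-(p[1]-K[1,2])/K[1,1],-1.])
    d=P[:3,:3]@d;return P[:3,3],d/np.linalg.norm(d)
def onz(c,p,z):
    o,d=ray(c,p);return o+d*(z-o[2])/d[2]
def tri(cs,ps):
    A=np.zeros((3,3));b=np.zeros(3);R=[ray(c,p) for c,p in zip(cs,ps)]
    for o,d in R:
        M=np.eye(3)-np.outer(d,d);A+=M;b+=M@o
    x=np.linalg.solve(A,b);return x,[float(np.linalg.norm((np.eye(3)-np.outer(d,d))@(x-o))) for o,d in R]
def proj(c,X):
    P=c["pose"];K=c["camera_matrix"];v=P[:3,:3].T@(np.asarray(X,float)-P[:3,3])
    return np.array([K[0,0]*v[0]/-v[2]+K[0,2],K[1,1]*-v[1]/-v[2]+K[1,2]])
def blobs(c,lo,hi,roi,amin=6):
    x0,y0,x1,y1=roi;h=cv2.cvtColor(c["frame"],cv2.COLOR_BGR2HSV)[y0:y1,x0:x1]
    m=cv2.inRange(h,np.array(lo),np.array(hi));n,l,s,ce=cv2.connectedComponentsWithStats(m)
    return m,[(int(s[i,4]),np.round(ce[i]+[x0,y0],1).tolist(),(s[i,:4]+[x0,y0,0,0]).tolist()) for i in range(1,n) if s[i,4]>=amin]
E
python3 - <<'E'
import pickle;from h import *
d=pickle.load(open("c0.pkl","rb"));t=d["top"];s=d["scene"]
R={"top":dict(nest=(170,170,270,265),g=(340,205,420,255)),"scene":dict(nest=(275,140,365,255),g=(135,220,215,310))}
for n in R:
    for nm,lo,hi,k in [("blue",(100,120,40),(125,255,255),"nest"),("brass",(12,110,60),(24,255,255),"nest"),("orange",(3,140,60),(13,255,255),"nest"),("black",(0,0,0),(180,255,30),"nest"),("yellow",(18,140,60),(34,255,255),"g"),("gblack",(0,0,0),(180,255,40),"g"),("red",(0,120,60),(8,255,255),"g")]:
        m,b=blobs(d[n],lo,hi,R[n][k]);print(n,nm,sorted(b)[::-1][:4])
        if nm=="blue":
            r=cv2.minAreaRect(cv2.findNonZero(m)+np.array(R[n][k][:2],np.int32));print(r)
            if n=="top":print([np.round(onz(t,p,20),1).tolist() for p in cv2.boxPoints(r)])
a=cv2.resize(t["frame"][170:270,170:270],(500,500),interpolation=2)
b=cv2.resize(s["frame"][215:310,135:215],None,fx=5.26,fy=5.26,interpolation=2)[:500]
b=b[:, :300] if False else cv2.resize(s["frame"][220:310,145:205],(300,450))
im=np.zeros((500,800,3),np.uint8);im[:,:500]=a;im[:450,500:]=b
cv2.imwrite("pics/crop0.png",im)
E
```

```text
top blue [(1629, [220.3, 218.0], [190, 190, 59, 58])]
((218.7132110595703, 218.48477172851562), (53.506534576416016, 57.068885803222656), 85.91438293457031)
[[620.9, 245.3, 20.0], [632.7, 115.3, 20.0], [510.0, 103.2, 20.0], [498.8, 230.6, 20.0]]
top brass [(66, [209.2, 201.1], [205, 197, 9, 9]), (62, [194.2, 229.0], [190, 223, 10, 12])]
top orange [(62, [194.2, 229.2], [190, 223, 10, 12])]
top black [(79, [186.3, 223.5], [184, 216, 6, 17]), (7, [211.3, 221.3], [209, 221, 6, 2])]
top yellow [(620, [374.2, 231.3], [351, 220, 57, 24])]
top gblack [(270, [385.7, 224.3], [374, 219, 25, 12])]
top red [(11, [368.9, 231.1], [367, 230, 5, 3])]
scene blue [(1027, [321.5, 233.6], [283, 210, 75, 43]), (12, [323.5, 207.1], [321, 205, 5, 5]), (11, [316.7, 204.4], [315, 203, 4, 4]), (11, [297.1, 214.8], [296, 211, 4, 7])]
((320.0487976074219, 224.93902587890625), (61.53246307373047, 45.134220123291016), 38.65980911254883)
scene brass [(51, [333.7, 201.6], [330, 198, 9, 8]), (30, [276.8, 178.7], [275, 176, 5, 7]), (24, [328.8, 173.7], [326, 170, 7, 9]), (13, [328.1, 186.4], [326, 184, 5, 7])]
scene orange [(231, [327.8, 182.3], [323, 161, 11, 43])]
scene black [(66, [330.7, 159.1], [324, 155, 14, 10])]
scene yellow [(1267, [174.7, 270.2], [144, 236, 62, 67])]
scene gblack [(484, [168.9, 240.3], [155, 228, 28, 26]), (62, [174.3, 264.6], [171, 257, 8, 14])]
scene red [(16, [182.6, 268.6], [181, 266, 5, 7])]
```

View pics/crop0.png

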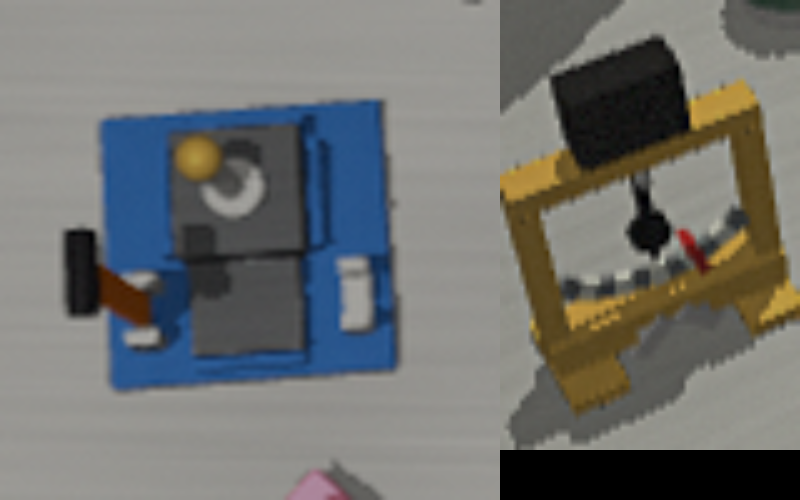

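The crop confirms the dark block with the brass ball in the blue nest (ball at top 209,201), the black latch bar at (186,223), and the catch at the right side. The pointer hangs about plumb, with the red mark to its right as seen in the scene camera.

```bash
python3 - <<'E'
import pickle;from h import *
d=pickle.load(open("c0.pkl","rb"));t=d["top"];s=d["scene"]
for n,a,b in [("bar",(186.3,223.5),(330.7,159.1)),("ball",(209.2,201.1),(333.7,201.6)),("grip",(385.7,224.3),(168.9,240.3)),("red",(368.9,231.1),(182.6,268.6))]:
    print(n,[np.round(v,1) for v in tri([t,s],[a,b])])
# base plate outline edges in top view, z=12
h=cv2.cvtColor(t["frame"],cv2.COLOR_BGR2HSV)
m=cv2.inRange(h,(100,110,30),(125,255,255));m[:, :180]=0;m[:,270:]=0
cn=max(cv2.findContours(m,0,1)[0],key=cv2.contourArea)
ap=cv2.approxPolyDP(cv2.convexHull(cn),3,True)[:,0]
print([(p.tolist(),np.round(onz(t,p,12),1).tolist()) for p in ap])
# edge line fits
P=np.array([onz(t,p,12)[:2] for p in cv2.convexHull(cn)[:,0]])
allp=np.array([onz(t,p,12)[:2] for p in cn[:,0]])
for nm,sel in [("xmax",allp[:,0]>allp[:,0].max()-14),("xmin",allp[:,0]<allp[:,0].min()+9),("ymin",allp[:,1]<allp[:,1].min()+14)]:
    v=cv2.fitLine(allp[sel].astype(np.float32),cv2.DIST_HUBER,0,.01,.01).ravel();print(nm,sel.sum(),v,np.degrees(np.arctan2(v[1],v[0])))
# gauge grip (black) top view box
m,_=blobs(t,(0,0,0),(180,255,40),(340,205,420,255));r=cv2.minAreaRect(cv2.findNonZero(m)+np.array([340,205],np.int32));print(r,[np.round(onz(t,p,144),1).tolist() for p in cv2.boxPoints(r)])
m,_=blobs(t,(18,140,60),(34,255,255),(340,205,420,255));r=cv2.minAreaRect(cv2.findNonZero(m)+np.array([340,205],np.int32));print(r,[np.round(onz(t,p,108),1).tolist() for p in cv2.boxPoints(r)])
E
```

```text
bar [array([532.1, 216.3, 157.9]), array([1.6, 1.6])]
ball [array([590.4, 184.5,  89.4]), array([1.7, 1.7])]
grip [array([ 542.1, -179.9,  126.9]), array([1.3, 1.3])]
red [array([ 539.3, -164.6,   37.2]), array([1., 1.])]
[([245, 190], [633.9, 116.5, 12.0]), ([248, 243], [511.1, 106.1, 12.0]), ([193, 247], [499.9, 230.2, 12.0]), ([190, 195], [619.9, 243.1, 12.0])]
xmax 60 [ 8.7446272e-02 -9.9616921e-01  6.2785297e+02  1.7706776e+02] -84.983284
xmin 47 [ 8.1368588e-02 -9.9668407e-01  5.0477423e+02  1.8427194e+02] -85.332756
ymin 61 [9.9618411e-01 8.7276861e-02 5.7166675e+02 1.1119505e+02] 5.006966
((386.0, 224.5), (11.0, 24.0), 90.0) [[550.3, -151.3, 144.0], [551.1, -199.1, 144.0], [529.1, -198.4, 144.0], [528.3, -150.9, 144.0]]
((379.02166748046875, 232.16094970703125), (55.56776809692383, 21.08475112915039), 3.6522228717803955) [[509.6, -110.5, 108.0], [553.4, -113.8, 108.0], [547.9, -228.6, 108.0], [504.3, -224.3, 108.0]]
```

```bash
python3 -m creep '[{"xyz":[16,36,0],"rotation":[0,0,0.063],"grip":94},{"xyz":[16,36,0],"rotation":[0,0,0.063],"grip":94},{"xyz":[16,36,0],"rotation":[0,0,0.063],"grip":94},{"xyz":[16,36,0],"rotation":[0,0,0.063],"grip":94},{"xyz":[16,36,0],"rotation":[0,0,0.063],"grip":94},{"xyz":[16,36,0],"rotation":[0,0,0.063],"grip":94},{"xyz":[16,36,0],"rotation":[0,0,0.063],"grip":94},{"xyz":[16,36,0],"rotation":[0,0,0.063],"grip":94},{"xyz":[16,36,0],"rotation":[0,0,0.063],"grip":94},{"xyz":[16,36,0],"rotation":[0,0,0.063],"grip":94}]' 8
python3 -m creep '[{"xyz":[16,36,0],"rotation":[0,0,0.063],"grip":94},{"xyz":[16,36,0],"rotation":[0,0,0.063],"grip":94},{"xyz":[16,36,0],"rotation":[0,0,0.063],"grip":94},{"xyz":[16,36,0],"rotation":[0,0,0.063],"grip":94},{"xyz":[16,36,0],"rotation":[0,0,0.063],"grip":94},{"xyz":[16,36,0],"rotation":[0,0,0.063],"grip":94},{"xyz":[16,36,0],"rotation":[0,0,0.063],"grip":94},{"xyz":[16,36,0],"rotation":[0,0,0.063],"grip":94},{"xyz":[16,36,0],"rotation":[0,0,0.063],"grip":94},{"xyz":[0,0,0],"rotation":[0,0,0.063],"grip":94}]' 8
python3 - <<'E'
from bench import robot
import cv2,pickle
from scipy.spatial.transform import Rotation as R
c=robot.capture("wrist");cv2.imwrite("pics/w1.png",c["frame"]);pickle.dump(c,open("w1.pkl","wb"))
s=robot.sense();print(s["tool_pos"],s["q"]);q=s["tcp_rot"];print(R.from_quat(q,scalar_first=True).as_matrix().round(3))
E
```

```text
t: 1.4
tool_pos: [373.3, -145.8, 205.4]
tcp_rot: [-0.0, 0.87, 0.492, -0.0]
wrist_force: [-0.2, 0.3, -0.3]
finger_gap: 94.2
gripper_force: 0.0
t: 2.65
tool_pos: [517.3, 178.9, 204.7]
tcp_rot: [-0.0, 0.674, 0.739, -0.0]
wrist_force: [-0.2, -0.3, -1.0]
finger_gap: 94.0
gripper_force: 0.0
[516.99421232 177.943242   204.7576254 ] [ 2.64498508e-01  2.93949462e-01  1.53032171e+00 -1.15132674e-06
  1.31848900e+00  1.70775766e-01]
[[-0.094  0.996 -0.001]
 [ 0.996  0.094 -0.   ]
 [-0.    -0.001 -1.   ]]
```

View pics/w1.png

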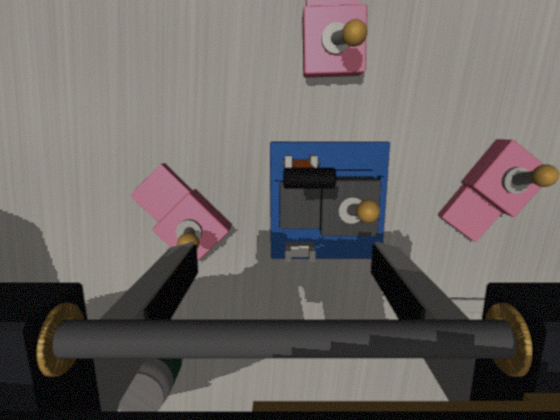

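The wrist view shows the nest square to the tool: base plate (271,142) to (388,259), bar at (310,178), ball at (368,211).

```bash
python3 - <<'E'
import pickle;from h import *
d=pickle.load(open("c0.pkl","rb"));t=d["top"];s=d["scene"];w=pickle.load(open("w1.pkl","rb"))
m,b=blobs(w,(0,0,0),(180,255,35),(275,160,345,195));print(b)
m2,b2=blobs(w,(12,110,60),(28,255,255),(340,190,395,235));print(b2)
bar=max(b)[1];ball=max(b2)[1]
print("bar",tri([t,s,w],[(186.3,223.5),(330.7,159.1),bar]))
print("ball",tri([t,s,w],[(209.2,201.1),(333.7,201.6),ball]),"on88",onz(w,ball,88),onz(t,(209.2,201.1),88),onz(s,(333.7,201.6),88))
h=cv2.cvtColor(w["frame"],cv2.COLOR_BGR2HSV);m=cv2.inRange(h,(100,110,30),(125,255,255));m[:,:262]=0;m[:,395:]=0;m[:130]=0;m[265:]=0
r=cv2.minAreaRect(cv2.findNonZero(m));P=np.array([onz(w,p,12)[:2] for p in cv2.boxPoints(r)]);print(r,P.round(1),np.linalg.norm(P-np.roll(P,1,0),axis=1))
E
```

```text
[(1102, [310.3, 178.4], [283, 167, 62, 28])]
[(396, [367.7, 210.7], [357, 200, 22, 22])]
bar (array([530.91220156, 217.16821649, 156.777247  ]), [2.324077820538541, 1.3813543457576165, 1.4819120909096704])
ball (array([589.26288538, 185.12573997,  88.08384464]), [2.4800882731777176, 1.2805210784505332, 1.498469032539968]) on88 [587.73824212 185.28296022  88.        ] [591.63049953 186.12478616  88.        ] [588.54544026 184.05815223  88.        ]
((329.4999694824219, 199.99996948242188), (118.99998474121094, 115.99998474121094), 0.0) [[506.9 105.2]
 [496.4 232.2]
 [618.9 243.5]
 [639.6 117.5]] [133.25201426 127.41692485 123.0208367  127.68389888]
```

```bash
python3 -m creep '[{"xyz":[5,13,0],"rotation":[0,0,0],"grip":94},{"xyz":[5,13,0],"rotation":[0,0,0],"grip":94},{"xyz":[4,14,0],"rotation":[0,0,0],"grip":94},{"xyz":[0,0,-16],"rotation":[0,0,0],"grip":94},{"xyz":[0,0,-17],"rotation":[0,0,0],"grip":94},{"xyz":[0,0,-17],"rotation":[0,0,0],"grip":94},{"xyz":[0,0,-16],"rotation":[0,0,0],"grip":94},{"xyz":[0,0,0],"rotation":[0,0,0],"grip":60},{"xyz":[0,0,0],"rotation":[0,0,0],"grip":30},{"xyz":[0,0,0],"rotation":[0,0,0],"grip":30}]' 8
python3 -m creep '[{"xyz":[0,0,0],"rotation":[0,0,0],"grip":30},{"xyz":[0,0,0],"rotation":[0,0,0],"grip":30},{"xyz":[0,0,0],"rotation":[0,0,0],"grip":30},{"xyz":[0,0,0],"rotation":[0,0,0],"grip":30},{"xyz":[0,0,0],"rotation":[0,0,0],"grip":30},{"xyz":[0,0,0],"rotation":[0,0,0],"grip":30},{"xyz":[0,0,0],"rotation":[0,0,0],"grip":30},{"xyz":[0,0,0],"rotation":[0,0,0],"grip":30},{"xyz":[0,0,0],"rotation":[0,0,0],"grip":30},{"xyz":[0,0,0],"rotation":[0,0,0],"grip":30}]' 8
python3 - <<'E'
from bench import robot
import cv2
for n in("wrist","scene"):
    c=robot.capture(n);cv2.imwrite(f"pics/{n}2.png",c["frame"])
E
```

```text
t: 3.95
tool_pos: [531.4, 217.0, 140.1]
tcp_rot: [0.0, 0.676, 0.737, 0.001]
wrist_force: [-0.7, 0.1, 0.2]
finger_gap: 67.4
gripper_force: 0.0
t: 5.2
tool_pos: [530.0, 216.9, 139.4]
tcp_rot: [-0.001, 0.676, 0.737, -0.001]
wrist_force: [-9.0, -2.1, 4.7]
finger_gap: 33.6
gripper_force: 8.0
```

View pics/wrist2.png

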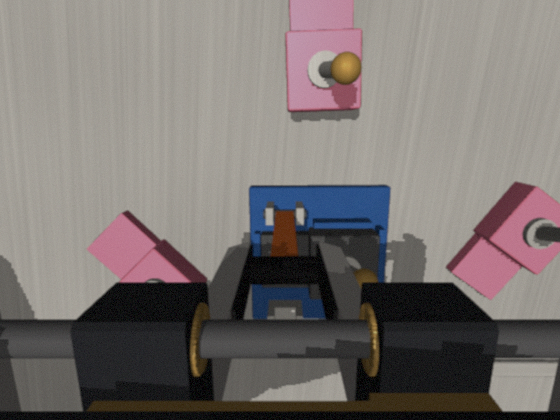

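The bar is held between the pads at gap 33.6. Next I swing it down its 125 mm arc, starting with the first half.

```bash
python3 -m creep '[{"xyz":[-0.6,-9.8,-0.8],"rotation":[0,0,0],"grip":30},{"xyz":[0.9,-9.8,-0.8],"rotation":[0,0,0],"grip":30},{"xyz":[0.8,-9.5,-2.3],"rotation":[0,0,0],"grip":30},{"xyz":[0.8,-9.5,-2.3],"rotation":[0,0,0],"grip":30},{"xyz":[0.8,-9,-3.7],"rotation":[0,0,0],"grip":30},{"xyz":[0.8,-9,-3.7],"rotation":[0,0,0],"grip":30},{"xyz":[0.7,-8.4,-5.2],"rotation":[0,0,0],"grip":30},{"xyz":[0.7,-8.4,-5.2],"rotation":[0,0,0],"grip":30},{"xyz":[0.6,-7.4,-6.4],"rotation":[0,0,0],"grip":30},{"xyz":[0.6,-7.4,-6.4],"rotation":[0,0,0],"grip":30}]' 8
```

```text
t: 6.55
tool_pos: [537.9, 128.0, 102.6]
tcp_rot: [0.001, 0.676, 0.737, 0.001]
wrist_force: [8.0, 1.5, 0.2]
finger_gap: 33.9
gripper_force: 8.0
```

```bash
python3 -m creep '[{"xyz":[1.2,-6.3,-7.5],"rotation":[0,0,0],"grip":30},{"xyz":[0.6,-6.3,-7.5],"rotation":[0,0,0],"grip":30},{"xyz":[0.5,-5.1,-8.4],"rotation":[0,0,0],"grip":30},{"xyz":[0.5,-5.1,-8.4],"rotation":[0,0,0],"grip":30},{"xyz":[0.3,-3.7,-9],"rotation":[0,0,0],"grip":30},{"xyz":[0.3,-3.7,-9],"rotation":[0,0,0],"grip":30},{"xyz":[0.2,-2.3,-9.5],"rotation":[0,0,0],"grip":30},{"xyz":[0.2,-2.3,-9.5],"rotation":[0,0,0],"grip":30},{"xyz":[0.1,-0.8,-9.8],"rotation":[0,0,0],"grip":30},{"xyz":[0.1,-0.8,-9.8],"rotation":[0,0,0],"grip":30}]' 8
python3 -m creep '[{"xyz":[0,0,-2],"rotation":[0,0,0],"grip":30},{"xyz":[0,0,-2],"rotation":[0,0,0],"grip":30},{"xyz":[0,0,0],"rotation":[0,0,0],"grip":30},{"xyz":[0,0,0],"rotation":[0,0,0],"grip":30},{"xyz":[0,0,0],"rotation":[0,0,0],"grip":30},{"xyz":[0,0,0],"rotation":[0,0,0],"grip":30},{"xyz":[0,0,0],"rotation":[0,0,0],"grip":30},{"xyz":[0,0,0],"rotation":[0,0,0],"grip":30},{"xyz":[0,0,0],"rotation":[0,0,0],"grip":30},{"xyz":[0,0,0],"rotation":[0,0,0],"grip":30}]' 8
```

```text
t: 7.8
tool_pos: [541.3, 92.3, 13.6]
tcp_rot: [0.0, 0.676, 0.737, 0.0]
wrist_force: [4.8, -0.2, 0.6]
finger_gap: 33.9
gripper_force: 8.0
t: 9.05
tool_pos: [541.2, 92.3, 10.1]
tcp_rot: [0.0, 0.676, 0.737, 0.0]
wrist_force: [5.3, -1.1, 0.9]
finger_gap: 34.1
gripper_force: 8.0
```

```bash
python3 - <<'E'
from bench import robot
import cv2,numpy as np,pickle
a=robot.capture("scene");b=robot.capture("top");pickle.dump((a,b),open("c3.pkl","wb"))
cv2.imwrite("pics/c3.png",np.hstack([cv2.resize(a["frame"][150:270,270:370],(400,480)),cv2.resize(b["frame"][170:270,170:270],(400,480))]))
E
```

```text
(no output)
```

View pics/c3.png

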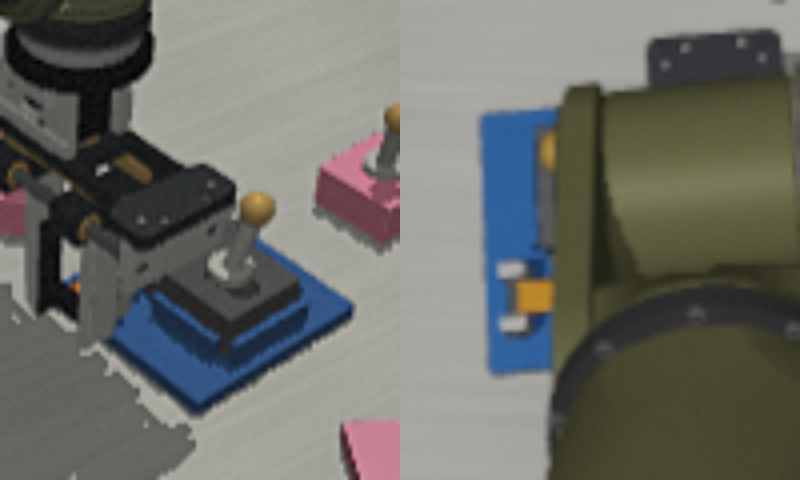

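```bash
python3 -m creep '[{"xyz":[0,0,0],"rotation":[0,0,0],"grip":60},{"xyz":[0,0,0],"rotation":[0,0,0],"grip":60},{"xyz":[0,0,5],"rotation":[0,0,0],"grip":60},{"xyz":[0,0,10],"rotation":[0,0,0],"grip":60},{"xyz":[0,0,15],"rotation":[0,0,0],"grip":60},{"xyz":[0,0,15],"rotation":[0,0,0],"grip":60},{"xyz":[0,0,10],"rotation":[0,0,0],"grip":0},{"xyz":[0,0,0],"rotation":[0,0,0],"grip":0},{"xyz":[0,0,0],"rotation":[0,0,0],"grip":0},{"xyz":[0,0,0],"rotation":[0,0,0],"grip":0}]' 8
python3 -m creep '[{"xyz":[0,0,0],"rotation":[0,0,0],"grip":0},{"xyz":[0,0,0],"rotation":[0,0,0],"grip":0},{"xyz":[0,0,-5],"rotation":[0,0,0],"grip":0},{"xyz":[0,0,-5],"rotation":[0,0,0],"grip":0},{"xyz":[0,0,-5],"rotation":[0,0,0],"grip":0},{"xyz":[0,0,-4],"rotation":[0,0,0],"grip":0},{"xyz":[0,0,-4],"rotation":[0,0,0],"grip":0},{"xyz":[0,0,-3],"rotation":[0,0,0],"grip":0},{"xyz":[0,0,-2],"rotation":[0,0,0],"grip":0},{"xyz":[0,0,0],"rotation":[0,0,0],"grip":0}]' 8
```

```text
t: 10.4
tool_pos: [540.9, 92.3, 64.7]
tcp_rot: [-0.0, 0.676, 0.737, -0.0]
wrist_force: [0.4, -0.1, 0.9]
finger_gap: 23.7
gripper_force: 0.0
t: 11.65
tool_pos: [541.3, 92.4, 37.8]
tcp_rot: [0.0, 0.676, 0.737, 0.0]
wrist_force: [-3.8, -1.2, 6.9]
finger_gap: 0.4
gripper_force: 3.8
```

The bar top presses back with 7 N at z 37.8, as expected (38), so the latch is shut. I go up and over to the gauge, at (542,-180).

```bash
python3 -m creep '[{"xyz":[0,0,20],"rotation":[0,0,0],"grip":0},{"xyz":[0,0,40],"rotation":[0,0,0],"grip":60},{"xyz":[0,0,40],"rotation":[0,0,0],"grip":60},{"xyz":[0,0,40],"rotation":[0,0,0],"grip":60},{"xyz":[0,-20,40],"rotation":[0,0,0],"grip":60},{"xyz":[0,-30,0],"rotation":[0,0,0],"grip":60},{"xyz":[0,-30,0],"rotation":[0,0,0],"grip":60},{"xyz":[0,-30,0],"rotation":[0,0,0],"grip":60},{"xyz":[0,-30,0],"rotation":[0,0,0],"grip":60},{"xyz":[0,-30,0],"rotation":[0,0,0],"grip":60}]' 8
python3 -m creep '[{"xyz":[0,-30,0],"rotation":[0,0,0],"grip":60},{"xyz":[0,-30,0],"rotation":[0,0,0],"grip":60},{"xyz":[0,-20,0],"rotation":[0,0,0],"grip":60},{"xyz":[0,-15,0],"rotation":[0,0,0],"grip":60},{"xyz":[0,-7,0],"rotation":[0,0,0],"grip":60},{"xyz":[0,0,0],"rotation":[0,0,0],"grip":60},{"xyz":[0,0,0],"rotation":[0,0,0],"grip":60},{"xyz":[0,0,0],"rotation":[0,0,0],"grip":60},{"xyz":[0,0,0],"rotation":[0,0,0],"grip":60},{"xyz":[0,0,0],"rotation":[0,0,0],"grip":60}]' 8
python3 - <<'E'
from bench import robot
import cv2,numpy as np,pickle
from h import *
D={n:robot.capture(n) for n in("scene","top","wrist")};pickle.dump(D,open("c4.pkl","wb"))
print(robot.sense()["tool_pos"])
cv2.imwrite("pics/c4.png",np.hstack([D["wrist"]["frame"],np.vstack([cv2.resize(D["top"]["frame"][170:270,170:270],(240,240)),np.zeros((180,240,3),np.uint8)])]))
E
```

```text
t: 12.9
tool_pos: [541.1, -78.6, 217.3]
tcp_rot: [0.0, 0.676, 0.737, 0.0]
wrist_force: [0.0, -0.4, -0.3]
finger_gap: 60.1
gripper_force: 0.0
t: 14.15
tool_pos: [541.2, -179.5, 217.3]
tcp_rot: [0.0, 0.676, 0.737, 0.0]
wrist_force: [0.1, 0.1, -0.9]
finger_gap: 59.9
gripper_force: 0.0
[ 541.15745056 -179.62502218  217.25478378]
```

View pics/c4.png

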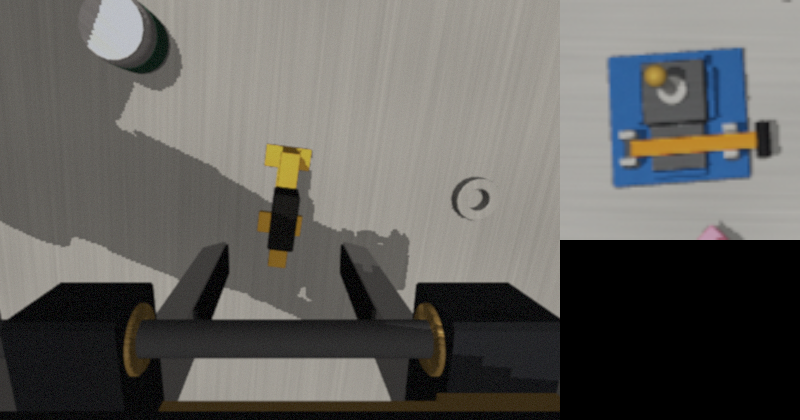

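The inset shows the latch lying in its catch. In the wrist view the grip is at (285,218), with the frame turned about 6° from the tool.

```bash
python3 - <<'E'
import pickle;from h import *
D=pickle.load(open("c4.pkl","rb"));w=D["wrist"];t=D["top"];s=D["scene"]
h=cv2.cvtColor(w["frame"],cv2.COLOR_BGR2HSV)
m=cv2.inRange(h,(0,0,0),(180,255,45));mm=np.zeros_like(m);mm[180:256,262:308]=m[180:256,262:308]
n,l,st,ce=cv2.connectedComponentsWithStats(mm);i=1+np.argmax(st[1:,4]);print(st[i],ce[i])
r=cv2.minAreaRect(cv2.findNonZero((l==i).astype(np.uint8)));print(r)
for z in(144,):
    P=np.array([onz(w,p,z)[:2] for p in cv2.boxPoints(r)]);print(z,P.round(1),np.linalg.norm(P-np.roll(P,1,0),axis=1),P.mean(0))
print("grip on z126/135",onz(w,ce[i],126),onz(w,ce[i],135))
y=cv2.inRange(h,(18,120,40),(36,255,255));y[:,:250]=0;y[:,325:]=0;y[:130]=0;y[275:]=0
# bar rows only (clear of feet): far end rows 170-185 / near end 252-265
for a,b in((170,186),(252,264)):
    L=[];
    for row in range(a,b):
        xs=np.where(y[row])[0]
        if len(xs):L.append([(xs.min()+xs.max())/2,row,xs.min(),xs.max()])
    L=np.array(L);c=L.mean(0);print(a,b,c.round(1),onz(w,c[:2],108).round(1))
print("tri3",tri([t,s,w],[(385.7,224.3),(168.9,240.3),ce[i]]))
E
```

```text
[ 268  188   32   63 1534] [283.35462842 219.14993481]
((283.52264404296875, 219.0633544921875), (25.780994415283203, 61.549495697021484), 6.911226749420166)
144 [[ 528.9 -199.6]
 [ 530.7 -152.7]
 [ 549.3 -153.3]
 [ 548.3 -200.4]] [19.47257454 46.94077965 18.65905182 47.04877633] [ 539.28623438 -176.49465043]
grip on z126/135 [ 539.5459574  -180.75316547  126.        ] [ 539.35935972 -178.41177836  135.        ]
170 186 [287.1 177.5 276.8 297.4] [ 539.9 -150.   108. ]
252 264 [277.1 257.5 268.7 285.6] [ 537.5 -220.2  108. ]
tri3 (array([ 540.99652096, -180.11104728,  126.39199593]), [2.089722143101784, 0.7867585696617285, 1.5518194299882315])
```

```bash
python3 -m creep '[{"xyz":[-1,0,0],"rotation":[0,0,-0.128],"grip":60},{"xyz":[0,0,-20],"rotation":[0,0,0],"grip":60},{"xyz":[0,0,-20],"rotation":[0,0,0],"grip":60},{"xyz":[0,0,-20],"rotation":[0,0,0],"grip":60},{"xyz":[0,0,-20],"rotation":[0,0,0],"grip":60},{"xyz":[0,0,-15],"rotation":[0,0,0],"grip":60},{"xyz":[0,0,-10],"rotation":[0,0,0],"grip":60},{"xyz":[0,0,0],"rotation":[0,0,0],"grip":40},{"xyz":[0,0,0],"rotation":[0,0,0],"grip":30},{"xyz":[0,0,0],"rotation":[0,0,0],"grip":24}]' 45
python3 -m creep '[{"xyz":[0,0,0],"rotation":[0,0,0],"grip":20},{"xyz":[0,0,0],"rotation":[0,0,0],"grip":12},{"xyz":[0,0,0],"rotation":[0,0,0],"grip":12},{"xyz":[0,0,0],"rotation":[0,0,0],"grip":12},{"xyz":[0,0,0],"rotation":[0,0,0],"grip":12},{"xyz":[0,0,0],"rotation":[0,0,0],"grip":12},{"xyz":[0,0,0],"rotation":[0,0,0],"grip":12},{"xyz":[0,0,0],"rotation":[0,0,0],"grip":12},{"xyz":[0,0,0],"rotation":[0,0,0],"grip":12},{"xyz":[0,0,0],"rotation":[0,0,0],"grip":12}]' 45
```

```text
t: 15.55
tool_pos: [540.4, -179.8, 112.9]
tcp_rot: [0.0, 0.721, 0.692, 0.0]
wrist_force: [0.2, -0.9, 0.5]
finger_gap: 33.5
gripper_force: 0.0
t: 16.8
tool_pos: [540.3, -179.7, 112.5]
tcp_rot: [0.0, 0.721, 0.692, 0.0]
wrist_force: [0.9, -1.3, 5.6]
finger_gap: 19.9
gripper_force: 45.0
```

Grip is 19.9 mm at 45 N. The red mark sits about 0.27 rad toward world +y, so the gauge must turn about −0.27 about its x. I lift, carry it over the ball and tilt in the air.

```bash
python3 -m creep '[{"xyz":[0,0,15],"rotation":[0,0,0],"grip":12},{"xyz":[0,0,20],"rotation":[0,0,0],"grip":12},{"xyz":[0,0,25],"rotation":[0,0,0],"grip":12},{"xyz":[0,0,25],"rotation":[0,0,0],"grip":12},{"xyz":[0,0,20],"rotation":[0,0,0],"grip":12},{"xyz":[0,5,15],"rotation":[0,0,0],"grip":12},{"xyz":[1,10,0],"rotation":[0,0,0],"grip":12},{"xyz":[2,15,0],"rotation":[0,0,0],"grip":12},{"xyz":[3,20,0],"rotation":[0,0,0],"grip":12},{"xyz":[3,25,0],"rotation":[0,0,0],"grip":12}]' 45
python3 -m creep '[{"xyz":[3,25,0],"rotation":[0,0,0],"grip":12},{"xyz":[3,25,0],"rotation":[0,0,0],"grip":12},{"xyz":[3,25,0],"rotation":[0,0,0],"grip":12},{"xyz":[3,25,0],"rotation":[0,0,0],"grip":12},{"xyz":[3,25,0],"rotation":[0,0,0],"grip":12},{"xyz":[3,25,0],"rotation":[0,0,0],"grip":12},{"xyz":[3,25,0],"rotation":[0,0,0],"grip":12},{"xyz":[3,25,0],"rotation":[0,0,0],"grip":12},{"xyz":[3,25,0],"rotation":[0,0,0],"grip":12},{"xyz":[3,25,0],"rotation":[0,0,0],"grip":12}]' 45
python3 -m creep '[{"xyz":[3,20,0],"rotation":[-0.03,0.001,0],"grip":12},{"xyz":[3,18,0],"rotation":[-0.03,0.001,0],"grip":12},{"xyz":[2,14,0],"rotation":[-0.03,0.001,0],"grip":12},{"xyz":[2,10,0],"rotation":[-0.03,0.001,0],"grip":12},{"xyz":[0,6,-3],"rotation":[-0.03,0.001,0],"grip":12},{"xyz":[0,2,-4],"rotation":[-0.03,0.001,0],"grip":12},{"xyz":[0,0,-4],"rotation":[-0.03,0.001,0],"grip":12},{"xyz":[0,0,0],"rotation":[-0.03,0.001,0],"grip":12},{"xyz":[0,0,0],"rotation":[-0.03,0.001,0],"grip":12},{"xyz":[0,0,0],"rotation":[0,0,0],"grip":12}]' 45
python3 - <<'E'
from bench import robot
import cv2,numpy as np,pickle
D={n:robot.capture(n) for n in("scene","top","wrist")};pickle.dump(D,open("c5.pkl","wb"))
print(robot.sense()["tool_pos"])
cv2.imwrite("pics/c5.png",cv2.resize(D["scene"]["frame"][100:250,270:420],(600,600),interpolation=2))
E
```

```text
t: 18.05
tool_pos: [549.1, -103.0, 231.6]
tcp_rot: [-0.0, 0.721, 0.693, -0.0]
wrist_force: [0.0, 0.9, -6.2]
finger_gap: 20.0
gripper_force: 45.0
t: 19.3
tool_pos: [578.6, 147.4, 231.6]
tcp_rot: [-0.0, 0.721, 0.693, -0.0]
wrist_force: [0.5, -1.1, -5.7]
finger_gap: 19.6
gripper_force: 45.0
t: 20.55
tool_pos: [589.1, 215.6, 221.2]
tcp_rot: [0.094, 0.715, 0.686, -0.097]
wrist_force: [-0.8, 0.4, -4.6]
finger_gap: 19.7
gripper_force: 45.0
[589.22408398 215.25672629 221.38460042]
```

View pics/c5.png

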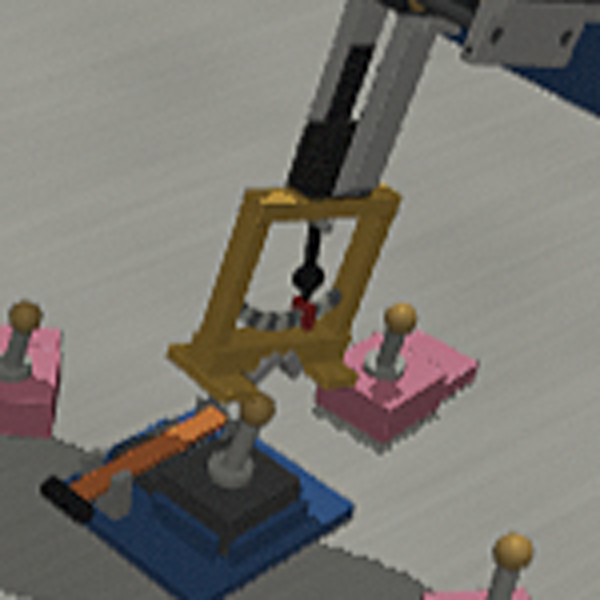

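The pointer tip (305,300 in the crop) hangs almost on the red mark (306,312). The ball sits below the notch, at crop (258,408). I now compare predicted and seen features in the same view.

```bash
cat > fit.py <<'E'
import pickle;from h import *
from bench import robot
from scipy.spatial.transform import Rotation as R
def run(D):
    S=robot.sense();M=R.from_quat(S["tcp_rot"],scalar_first=True).as_matrix();p=S["tool_pos"]
    up=-M[:,2];ex=M[:,1]*np.sign(M[0,1]);ey=np.cross(up,ex);o=p-112.5*up
    print("origin",o.round(1),"up",up.round(3),"ex",ex.round(3),"gap",S["finger_gap"])
    s=D["scene"]
    print("ball",sorted(blobs(s,(12,110,60),(24,255,255),(322,190,348,212))[1])[-2:])
    print("apex front pred",proj(s,o+14*up+12*ex).round(1))
    for nm,v in(("footL out front bottom",-50*ey+25*ex),("footR out front bottom",50*ey+25*ex),("footR in front",26*ey+25*ex),("topL front",-50*ey+12*ex+108*up),("topR front",50*ey+12*ex+108*up)):
        print(nm,proj(s,o+v).round(1))
    print("pivot",proj(s,o+92*up).round(1),proj(s,o+92*up+12*ex).round(1))
    return o,up,ex,ey
E
python3 - <<'E'
from fit import *
D=pickle.load(open("c5.pkl","rb"));run(D);s=D["scene"]
m,b=blobs(s,(14,120,40),(34,255,255),(310,140,375,205),20);cn=max(cv2.findContours(m,0,1)[0],key=cv2.contourArea)
print([(p+[310,140]).tolist() for p in cv2.approxPolyDP(cn,2,True)[:,0]])
print(blobs(s,(0,110,50),(9,255,255),(330,160,360,190),4)[1])
print("redtop",blobs(D["top"],(0,110,50),(9,255,255),(180,150,240,240),4)[1])
E
```

```text
origin [588.2 185.3 113. ] up [0.009 0.266 0.964] ex [ 0.999 -0.041  0.002] gap 19.528828043209707
ball [(19, [323.5, 203.9], [322, 201, 5, 6]), (162, [329.1, 196.7], [322, 190, 16, 16])]
apex front pred [340.7 189.7]
footL out front bottom [325.2 200.9]
footR out front bottom [358.8 196.2]
footR in front [351.1 197.2]
topL front [337.5 151. ]
topR front [372.2 149.3]
pivot [349.  154.5] [352.8 157.2]
[[366, 146], [355, 150], [347, 150], [342, 146], [331, 148], [321, 180], [312, 189], [324, 199], [329, 199], [331, 204], [337, 203], [330, 193], [338, 187], [343, 186], [350, 196], [357, 196], [356, 182], [369, 150]]
[(18, [345.8, 176.8], [343, 174, 6, 7])]
redtop [(10, [192.1, 197.5], [191, 196, 3, 4]), (5, [232.0, 226.0], [230, 226, 5, 1])]
```

```bash
python3 -m creep '[{"xyz":[1,0,-3],"rotation":[0,0,0],"grip":12},{"xyz":[0,0,-4],"rotation":[0,0,0],"grip":12},{"xyz":[0,0,-4],"rotation":[0,0,0],"grip":12},{"xyz":[0,0,-4],"rotation":[0,0,0],"grip":12},{"xyz":[0,0,-3],"rotation":[0,0,0],"grip":12},{"xyz":[0,0,-2],"rotation":[0,0,0],"grip":12},{"xyz":[0,0,-1],"rotation":[0,0,0],"grip":12},{"xyz":[0,0,0],"rotation":[0,0,0],"grip":12},{"xyz":[0,0,0],"rotation":[0,0,0],"grip":12},{"xyz":[0,0,0],"rotation":[0,0,0],"grip":12}]' 45
python3 -m creep '[{"xyz":[0,0,-1],"rotation":[0,0,0],"grip":12},{"xyz":[0,0,-1],"rotation":[0,0,0],"grip":12},{"xyz":[0,0,-1],"rotation":[0,0,0],"grip":12},{"xyz":[0,0,0],"rotation":[0,0,0],"grip":12},{"xyz":[0,0,0],"rotation":[0,0,0],"grip":12},{"xyz":[0,0,0],"rotation":[0,0,0],"grip":12},{"xyz":[0,0,0],"rotation":[0,0,0],"grip":12},{"xyz":[0,0,0],"rotation":[0,0,0],"grip":12},{"xyz":[0,0,0],"rotation":[0,0,0],"grip":12},{"xyz":[0,0,0],"rotation":[0,0,0],"grip":12}]' 45
```

```text
t: 21.95
tool_pos: [590.2, 215.4, 200.4]
tcp_rot: [0.094, 0.715, 0.686, -0.096]
wrist_force: [-0.4, -0.3, -5.4]
finger_gap: 19.5
gripper_force: 45.0
t: 23.2
tool_pos: [590.2, 215.3, 197.2]
tcp_rot: [0.094, 0.715, 0.686, -0.096]
wrist_force: [-0.3, 0.2, -6.0]
finger_gap: 20.0
gripper_force: 45.0
```

```bash
python3 -m creep '[{"xyz":[0,0,-1],"rotation":[0,0,0],"grip":12},{"xyz":[0,0,0],"rotation":[0,0,0],"grip":12},{"xyz":[0,0,-0.5],"rotation":[0,0,0],"grip":12},{"xyz":[0,0,0],"rotation":[0,0,0],"grip":12},{"xyz":[0,0,0],"rotation":[0,0,0],"grip":12},{"xyz":[0,0,0],"rotation":[0,0,0],"grip":12},{"xyz":[0,0,0],"rotation":[0,0,0],"grip":12},{"xyz":[0,0,0],"rotation":[0,0,0],"grip":12},{"xyz":[0,0,0],"rotation":[0,0,0],"grip":12},{"xyz":[0,0,0],"rotation":[0,0,0],"grip":12}]' 45
python3 - <<'E'
from fit import *
D={n:robot.capture(n) for n in("scene","top","wrist")};pickle.dump(D,open("c6.pkl","wb"));o,*_=run(D)
a=cv2.resize(D["scene"]["frame"][120:240,290:390],(500,600),interpolation=2);b=cv2.resize(D["top"]["frame"][170:270,170:220],(300,600),interpolation=2)
cv2.imwrite("pics/c6.png",np.hstack([a,b]))
E
```

```text
t: 24.45
tool_pos: [590.2, 215.4, 195.9]
tcp_rot: [0.094, 0.715, 0.686, -0.096]
wrist_force: [0.2, 1.7, 1.7]
finger_gap: 19.4
gripper_force: 45.0
origin [589.2 185.4  87.5] up [0.009 0.267 0.964] ex [ 0.999 -0.041  0.002] gap 19.448920399789824
ball [(7, [335.7, 203.7], [334, 202, 4, 4]), (319, [331.8, 198.3], [322, 190, 26, 21])]
apex front pred [339.7 199.3]
footL out front bottom [324.4 210.5]
footR out front bottom [357.5 205.3]
footR in front [349.9 206.5]
topL front [336.5 162.2]
topR front [370.6 159.8]
pivot [347.9 165.1] [351.6 167.8]
```

View pics/c6.png

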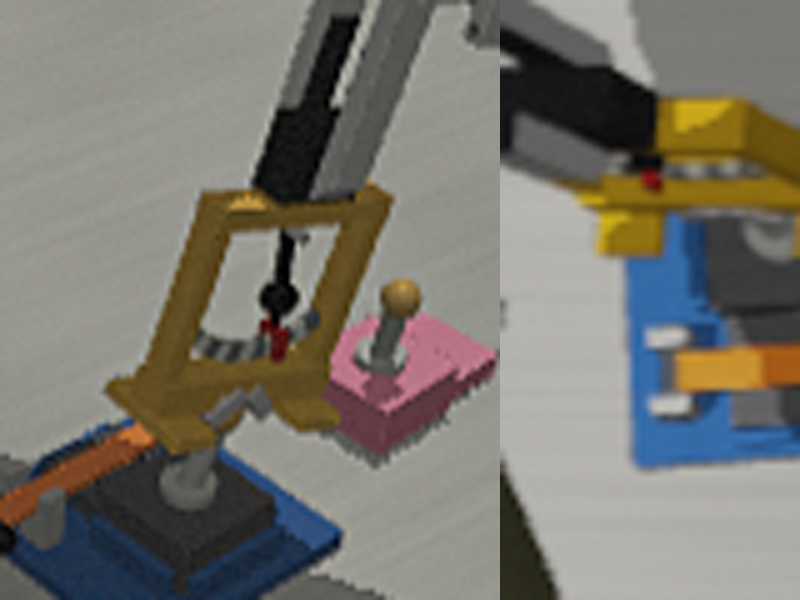

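The gauge is seated: the notch closes over the ball at origin z 87.5 (ball 88), with about 7 N contact. The pointer tip (273,322 in the crop) is next to the red mark (275,340), and I now measure the remaining angle.

```bash
cat > ang.py <<'E'
from fit import *
from bench import robot
def go():
    S={n:[robot.capture(n) for _ in range(2)][-1] for n in("scene","top")};o,up,ex,ey=run(S)
    s=S["scene"];P=o+92*up
    def pl(c,p,off=0):
        q,d=ray(c,p);X=q+d*np.dot(P+off*ex-q,ex)/np.dot(d,ex);v=X-P;return np.array([v@ey,v@up])
    hsv=cv2.cvtColor(s["frame"],cv2.COLOR_BGR2HSV)
    red=cv2.inRange(hsv,(0,110,40),(9,255,255))|cv2.inRange(hsv,(172,110,40),(180,255,255));bl=cv2.inRange(hsv,(0,0,0),(180,255,45))
    roi=np.zeros_like(red);roi[160:198,336:358]=1
    R_=np.argwhere(red*roi)[:,::-1];print("red px",R_.tolist())
    B=np.argwhere(bl*roi)[:,::-1]
    r=np.array([pl(s,p) for p in R_]);b=np.array([pl(s,p) for p in B])
    b=b[(np.abs(b[:,0]+0)<25)&(b[:,1]<-2)]
    for n,a in(("red",r),("blk",b)):
        print(n,len(a),"cen",a.mean(0).round(1),"rng",a.min(0).round(1),a.max(0).round(1),"ang",np.arctan2(a.mean(0)[0],-a.mean(0)[1]).round(3))
        v=cv2.fitLine(a.astype(np.float32),cv2.DIST_HUBER,0,.01,.01).ravel();print(" line ang",np.arctan(-v[0]/v[1]).round(3),"at z=0 y",(v[2]-v[3]*v[0]/v[1]).round(1),"at -50",(v[2]+(-50-v[3])*v[0]/v[1]).round(1))
    print("plumb angle",np.arctan2(-ey[2],up[2]).round(3))
    t=S["top"];rt=sorted(blobs(t,(0,110,50),(9,255,255),(180,150,225,215),3)[1]);print("top red",rt)
    if rt:
        X,e=tri([t,s],[rt[-1][1],R_.mean(0)]);v=X-P;print("tri red gauge y,z",(v@ey).round(1),(v@up).round(1),"x",(v@ex).round(1),e)
E
python3 -c "from ang import go;go()"
```

```text
origin [589.3 185.4  87.4] up [0.009 0.267 0.964] ex [ 0.999 -0.041  0.002] gap 19.767750055454737
ball [(7, [335.7, 203.7], [334, 202, 4, 4]), (317, [331.8, 198.3], [322, 190, 26, 21])]
apex front pred [339.7 199.3]
footL out front bottom [324.4 210.5]
footR out front bottom [357.5 205.3]
footR in front [349.9 206.5]
topL front [336.5 162.2]
topR front [370.6 159.8]
pivot [347.9 165.1] [351.6 167.8]
red px [[342, 184], [343, 184], [342, 185], [343, 185], [344, 185], [345, 185], [342, 186], [344, 186], [345, 186], [346, 186], [347, 186], [344, 187], [345, 187], [346, 187], [347, 187], [344, 188], [345, 188], [346, 188], [347, 188], [357, 188], [344, 189], [345, 189], [346, 189], [344, 190], [345, 190], [346, 190], [344, 191], [345, 191], [346, 191]]
red 29 cen [ 17.7 -56.7] rng [  3.5 -66.6] [ 57.5 -46.6] ang 0.302
 line ang 0.891 at z=0 y -53.5 at -50 8.4
blk 70 cen [  6.4 -28.8] rng [ -6.4 -58.2] [19.7 -4.4] ang 0.217
 line ang 0.309 at z=0 y -2.5 at -50 13.5
plumb angle 0.27
top red [(9, [194.8, 199.0], [193, 198, 4, 3])]
tri red gauge y,z 17.5 -56.8 x -0.1 [0.21360480639495028, 0.2136048063949548]
```

```bash
python3 - <<'E'
from fit import *
s={n:robot.capture(n) for n in("scene","top","wrist")};o,up,ex,ey=run(s);P=o+92*up;c=s["scene"]
print("pred plumb tip px",proj(c,P-[0,0,50]),"plumb 57",proj(c,P-[0,0,57]),"pivot",proj(c,P))
def pl(p,off):
    q,d=ray(c,p);X=q+d*np.dot(P+off*ex-q,ex)/np.dot(d,ex);v=X-P;return np.array([v@ey,v@up])
for off in(-6,0,6):
    for p in((345.1,189),(345,190.5),(344,186)):
        a=pl(p,off);print(off,p,a.round(1),np.arctan2(a[0],-a[1]).round(3))
t=s["top"]
for p,q in(((194.6,199),(344.7,187.5)),):
    X,e=tri([t,c],[p,q]);v=X-P;print("tri",(v@ex).round(1),(v@ey).round(1),(v@up).round(1),np.arctan2(v@ey,-(v@up)).round(3),e)
print("top pivot/tip/mark57 pred",proj(t,P),proj(t,P-[0,0,50]),proj(t,P-[0,0,57]))
print("t roi");print(cv2.cvtColor(t["frame"],cv2.COLOR_BGR2HSV)[194:203,188:201].tolist().__len__())
cv2.imwrite("pics/z.png",np.hstack([cv2.resize(c["frame"][160:195,330:360],None,fx=13,fy=13,interpolation=0),cv2.resize(t["frame"][185:220,180:210],None,fx=13,fy=13,interpolation=0)]))
E
```

```text
origin [589.3 185.4  87.4] up [0.009 0.267 0.964] ex [ 0.999 -0.041  0.002] gap 19.560304914305636
ball [(7, [335.7, 203.7], [334, 202, 4, 4]), (319, [331.8, 198.3], [322, 190, 26, 21])]
apex front pred [339.7 199.3]
footL out front bottom [324.4 210.5]
footR out front bottom [357.5 205.3]
footR in front [349.9 206.5]
topL front [336.5 162.2]
topR front [370.6 159.8]
pivot [347.9 165.1] [351.6 167.8]
pred plumb tip px [344.97107682 184.25206418] plumb 57 [344.58415304 186.82699443] pivot [347.85300082 165.07321408]
-6 (345.1, 189) [ 26.6 -65.2] 0.388
-6 (345, 190.5) [ 28.2 -69.3] 0.386
-6 (344, 186) [ 19.4 -56.7] 0.33
0 (345.1, 189) [ 19.3 -60.9] 0.308
0 (345, 190.5) [ 20.8 -64.9] 0.311
0 (344, 186) [ 12.2 -52.4] 0.228
6 (345.1, 189) [ 12.  -56.5] 0.21
6 (345, 190.5) [ 13.5 -60.5] 0.22
6 (344, 186) [  5.  -48.2] 0.103
tri -0.5 17.4 -57.0 0.297 [0.423103531062249, 0.42310353106239196]
top pivot/tip/mark57 pred [189.93997457 192.89722395] [194.69635761 198.06425198] [195.32033827 198.74210436]
t roi
9
```

View pics/z.png

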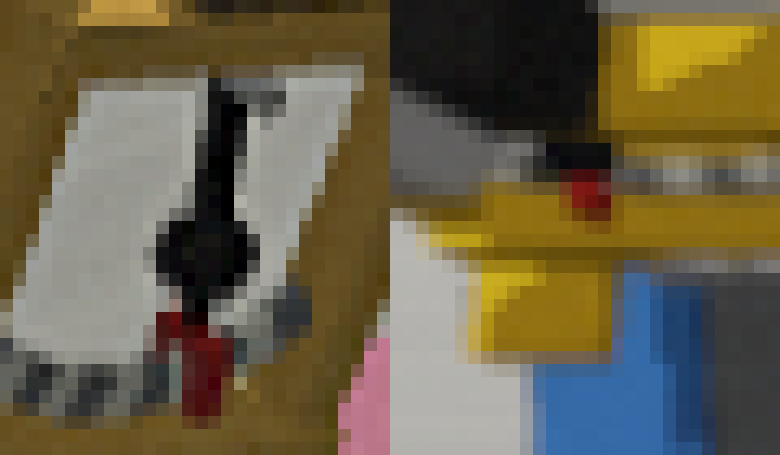

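The pointer tip overlaps the inner end of the red mark in both views: in the top view the red is at (195.3,199.5), and the predicted plumb point is (195.3,198.7). The error is about 1 mm. I check the push once more and hand in.

```bash
python3 -m creep '[{"xyz":[0,0,0],"rotation":[0,0,0],"grip":12},{"xyz":[0,0,0],"rotation":[0,0,0],"grip":12},{"xyz":[0,0,0],"rotation":[0,0,0],"grip":12},{"xyz":[0,0,0],"rotation":[0,0,0],"grip":12},{"xyz":[0,0,0],"rotation":[0,0,0],"grip":12},{"xyz":[0,0,0],"rotation":[0,0,0],"grip":12},{"xyz":[0,0,0],"rotation":[0,0,0],"grip":12},{"xyz":[0,0,0],"rotation":[0,0,0],"grip":12},{"xyz":[0,0,0],"rotation":[0,0,0],"grip":12},{"xyz":[0,0,0],"rotation":[0,0,0],"grip":12}]' 45
python3 -c "
from bench import robot
f=robot.sense()['wrist_force'];print(f)
if f[2]>-4: print(robot.finish_job())"
```

```text
t: 26.2
tool_pos: [590.2, 215.3, 195.8]
tcp_rot: [0.094, 0.715, 0.686, -0.096]
wrist_force: [-0.0, 0.3, 4.2]
finger_gap: 19.5
gripper_force: 45.0
[-0.04778567  0.31335999  4.24197578]
the job is handed in; nothing more can be done
None
```

I handed the job in at 26.2 s with the latch shut, the gripped gauge seated on the ball with about 10 N of contact, and the pointer within about 1 mm of the red mark by my measurement. The hand-in call gave no verdict.

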